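Gauge the bearing caps and pen them as pass or fail

TASK

Check both bearing caps in the slot gauge, one at a time, sliding them on the bench and never lifting them: draw a cap up to the gauge mouth and try it in the gap. If it goes, slide it on through until it is wholly inside the fenced pen behind the gauge; if it stops in the mouth, do not force it but draw it back and slide it wholly into the separate three-sided reject pen. Put the first cap away before you try the second, and leave everything else on the bench where it is.

Things in the scene. Friction and masses are not known exactly. Their poses are not given: they have to be found in the camera images.
- cap_m: One of two look-alike steel bearing caps, lying open side up: round cup 30 mm high, outer diameter 76 or 84 mm (not known beforehand; the gauge decides), bore 60 mm wide and 20 mm deep over a 10 mm floor, 0.4 to 0.65 kg, slides with 2 to 6 N. Origin: centre of its underside, z up; yaw means nothing. A shut gripper lowered into the bore drags it any way; it trails behind.
- cap_k: One of two look-alike steel bearing caps, lying open side up: round cup 30 mm high, outer diameter 76 or 84 mm (not known beforehand; the gauge decides), bore 60 mm wide and 20 mm deep over a 10 mm floor, 0.4 to 0.65 kg, slides with 2 to 6 N. Origin: centre of its underside, z up; yaw means nothing. A shut gripper lowered into the bore drags it any way; it trails behind.
- gauge: Slot gauge fixed on the bench: two dark steel jaws 30 mm high, out to y = +-85 mm, with a 79 mm gap between. Origin on the bench, mid-gap at its entry; +x is the way a cap goes in, y across. Gap from x = 0 to 30 mm; 45 degree lead-ins widen the mouth to 109 mm at x = -15 mm. No floor plate. A 76 mm cap goes through; an 84 mm cap stops with its centre at x = -14 mm, against both jaws.
- pass_pen (a point): Centre, on the bench, of the pass pen behind the gauge (x = 90 mm in the gauge's frame, same axes): wooden rails 25 mm high, 12 mm thick, open to the gap. Its inside spans x = -60 (back of the jaws) to +60 mm (end rail) and y = -55 to 55 mm from this point; a 76 mm cap is wholly inside with its centre within 22 mm of it along x.
- reject_pen: Reject pen fixed to the bench: three wooden rails 25 mm high and 12 mm thick, no floor plate, open at its local -x side. Origin on the bench at the centre of the inside, which is 100 mm long (x = -0.050 at the open side to 0.050 at the end rail) and 110 mm wide (y = -0.055 to 0.055); a cap goes in along local +x.
- lubricator: Bystander: brass lubricator cup standing upright, 60 mm wide, 94 mm high, origin at the centre of its underside. Leave alone.
- tin: Bystander: blue enamelled tin canister with a knobbed lid, 76 mm wide, 116 mm high, origin at the centre of its underside. Leave alone.
- puller: Bystander: orange bearing puller lying flat, about 210 mm by 130 mm, 18 mm high; origin on the bench under its crossbar (the crossbar lies along y, the jaws reach 127 mm towards +x). Leave alone.
- scraper: Bystander: scraper with boxwood handle lying flat, 208 mm long along x (x = -0.09 to 0.118), 40 mm wide, 20 mm high, origin on the bench below its middle. Leave alone.
Mind the look-alikes: they are no part of the job. Leave any green or pink look-alike of the cap_m alone.

How it is judged:
By the outcome, as a careful person would: the job done as asked, in the order asked, and still so for the second after the job is handed in, with the robot touching nothing.
It also fails if it takes over 64 s, if anything falls off the work surface, if the arm or the gripper's body presses on something with over 40 N, if the wrist force passes 120 N, or if a joint passes its speed limit or range.

ROBOT

A 6-joint arm with a two-finger parallel gripper is mounted at the origin on the work surface. World frame = base frame: x ahead of the robot, y to its left, z up, the work surface at z = 0. Lengths are in m, angles in rad, forces in N, time in s.
With the tool pointing down it reaches from about 0.35 to 0.875 m from the base axis. Payload 4.2 kg.
Tool frame: the origin (TCP) lies between the finger pads; the fingertips stand 17 mm ahead of it and the grasp point (between the pads) lies 2 mm behind it (bot.tips_ahead is the distance from the TCP to the fingertips, in m); z points along the fingers, y is the direction in which the jaws open and shut (so a half turn about z gives the same grasp; the last joint's range is limited). The gripper opens to 85 mm and grips with 20 to 120 N. Pads are 22 mm wide; open, the fingers measure 114 mm over their backs; the gripper's body (76 mm by 85 mm) begins 54 mm behind the grasp point. The pads swing forward as they close: fully open they stand 13 mm farther back than shut.
Start: joints at [1.362, 0.385, 0.008, 0, -1.194, -0.259], TCP at [0.282, 0.558, 0.248] pointing down, gripper open.
Joint ranges: [-3.14, 3.14], [-1.21, 2.06], [-1.07, 1.41], [-3.16, 2.05], [-2.99, -0.16], [-3.1, 3.1]. Speed limits (rad/s): [2.79, 2.79, 3.14, 3.14, 3.14, 3.14].

INTERFACE

Orientations are given as a rotation vector (axis times angle).
In Python, from workcell import bot, camera, get_calibration, order gives the robot as it stands.
- The arm moves only by the tool carry_out, never from a script. Its argument "increments" is a list of rows, each a list of 5 numbers: the shift along the tool's x, y, z in cm, then the turn about the tool's z in degrees, then the finger opening in cm, from 0 to 8.54. In form: [[x, y, z, turn, gripper], ...]. A call has 1 to 12 rows; each row shifts and turns the commanded pose from where the row before left it, along the tool's axes as they then stand; what a row does not reach is not made up. A row lasts 1/12 s, in which the tool goes at most 41.7 mm and 7.16 degrees, less where a joint would pass 70% of its speed; a pose out of reach is approached as far as the arm can. A call is refused whole if a number of a shift passes 4.17 or a number of a turn 7.16, either way. A call with a gripper value outside its range is refused whole. The fingers move at their own pace and stop on an object; "squeeze" is the grip in N (left out, the last holds). Time passes only in rows, so rows that do not move let the fingers close. It gives the time, the measured TCP pose, the force and the opening at its end, in the units of the state.
- bot.get_state(): the state, without advancing time (a new reading comes with each control period).
- camera(name): name is "side" or "top" or "wrist"; returns the picture (384x512x3 uint8, red, green, blue); there is no depth.
- get_calibration(name): a dict with "fovy" (degrees; the focal length in pixels is half the picture's height over the tangent of half this angle, whatever the lens; pixels are square), "cx", "cy" (the principal point, pixels), "k1" (the pictures are not rectified: a ray, as slopes to the right and down, at radius r is drawn at 1 + k1 r^2 times it, then the intrinsics apply), "view" (4x4, takes a point from world to camera coordinates). Camera axes: x right, y up, looking along -z (the intrinsics and any distortion apply to the point x, -y, -z); pixel columns grow to the right and rows downward; lengths in m; the calibration is good to about 2 mm. A picture is of the moment at which its call begins: read the wrist's pose just before it. get_calibration takes no time and is no camera call; for the wrist camera it gives the pose at the moment of the call.
- order.finish_job(): hands the job in, once; it reports no verdict.
The state is a dict: "t": time; "joint_positions": joint angles; "joint_velocities": joint speeds; "tau": joint torques, N m; "eef_pos": TCP position; "tool_rot": TCP orientation; "ft_force": force on the tool from outside, world axes, zero at the start; "torque": the same for the moment, N m; "gripper_width": finger opening in m.
Only numpy, scipy, OpenCV 4.12 (cv2) and the standard library are available. Lean on these libraries where they do the work, as an engineer would, in place of code of your own. Each camera call takes 0.05 s, during which the arm holds its last target.

## Working session

There is one attempt and no reset: what is moved stays moved. The work goes in short steps, Python scripts to look and compute and a tool call to move; the robot and the scene stay as the last step left them, time stands still between calls to the robot, and variables do not carry over. Pictures are saved under pics/ and viewed, and the job is handed in when it is done.

Besides the shell and the picture viewer there is one more tool, called after "Call:" by a JSON object that holds its "method" and its "body", one argument or row to a line. carry_out: Moves the arm, as the interface text tells. Its arguments: {"type":"object","properties":{"increments":{"type":"array"},"squeeze":{"type":"number"}},"required":["increments"]}

```bash
mkdir -p pics; ls; python3 - <<'E'
from workcell import bot,camera,get_calibration
import cv2
s=bot.get_state();print(s['t'],s['eef_pos'],s['tool_rot'],s['gripper_width'])
for n in ['top','side']:
    im=camera(n);cv2.imwrite(f'pics/{n}0.png',im[:,:,::-1]);c=get_calibration(n);print(n,c)
E
```

```text
pics
0.0 [0.2815732  0.55734789 0.24720553] [ 3.05382429e+00 -7.27932473e-01 -6.13400124e-04] 0.08544900768369287
top {'fovy': 44.732206386137484, 'cx': 251.97229387819638, 'cy': 190.71793709266916, 'k1': -0.10514372762848803, 'view': array([[-0.00775913, -0.99992093,  0.00989619, -0.01103371],
       [ 0.99688532, -0.00695809,  0.07855732, -0.56748414],
       [-0.07848225,  0.0104749 ,  0.99686048, -1.73675933],
       [ 0.        ,  0.        ,  0.        ,  1.        ]])}
side {'fovy': 53.06073450880306, 'cx': 258.3119083936031, 'cy': 183.1551169419016, 'k1': -0.10951201913249523, 'view': array([[ 0.9561779 , -0.29209593,  0.02009447, -0.51617782],
       [ 0.19038049,  0.67241801,  0.71526868, -0.12233769],
       [-0.22243896, -0.68009851,  0.69856061, -1.18732188],
       [ 0.        ,  0.        ,  0.        ,  1.        ]])}
```

View pics/top0.png

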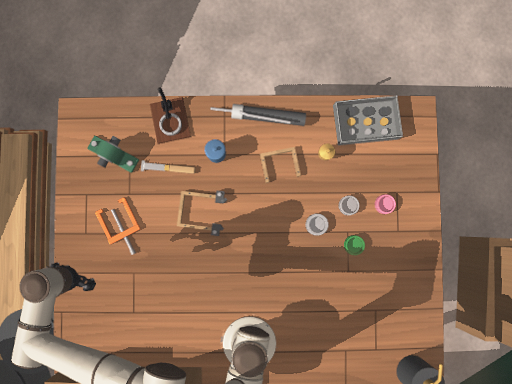

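View pics/side0.png

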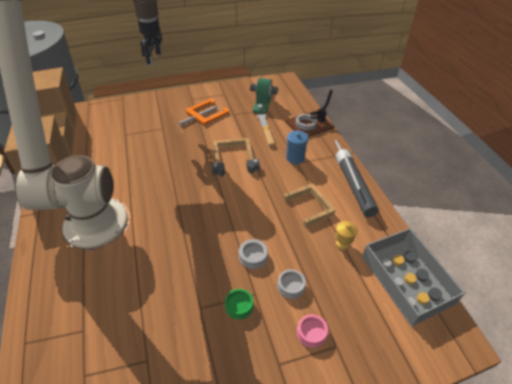

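```bash
cat > h.py <<'E'
import numpy as np,cv2
from workcell import bot,camera,get_calibration
def K(c):
    f=192/np.tan(np.radians(c['fovy'])/2)
    return np.array([[f,0,c['cx']],[0,f,c['cy']],[0,0,1]]),np.array([c['k1'],0,0,0,0.])
def p2w(c,pts,z):
    k,d=K(c);pts=np.array(pts,float).reshape(-1,1,2)
    u=cv2.undistortPoints(pts,k,d)[:,0]
    V=np.array(c['view']);R=V[:3,:3];o=-R.T@V[:3,3]
    r=np.c_[u[:,0],-u[:,1],-np.ones(len(u))]@R
    z=np.broadcast_to(z,len(u))
    return o+r*((z-o[2])/r[:,2])[:,None]
def w2p(c,P):
    k,d=K(c);V=np.array(c['view']);P=np.array(P,float).reshape(-1,3)
    q=P@V[:3,:3].T+V[:3,3];q=q*[1,-1,-1]
    return cv2.projectPoints(q,np.zeros(3),np.zeros(3),k,d)[0][:,0]
E
python3 - <<'E'
from h import *
im=cv2.imread('pics/top0.png')
a=im[135:265,165:415];cv2.imwrite('pics/a.png',cv2.resize(a,None,fx=3.2,fy=3.2,interpolation=cv2.INTER_CUBIC))
c=get_calibration('top')
print(p2w(c,[[317,224],[349,205],[386,203],[355,244]],.03).round(3))
print(p2w(c,[[221,197],[215,229]],.03).round(3))
E
```

```text
[[ 0.44  -0.258  0.03 ]
 [ 0.51  -0.381  0.03 ]
 [ 0.517 -0.523  0.03 ]
 [ 0.364 -0.4    0.03 ]]
[[0.544 0.101 0.03 ]
 [0.424 0.124 0.03 ]]
```

View pics/a.png

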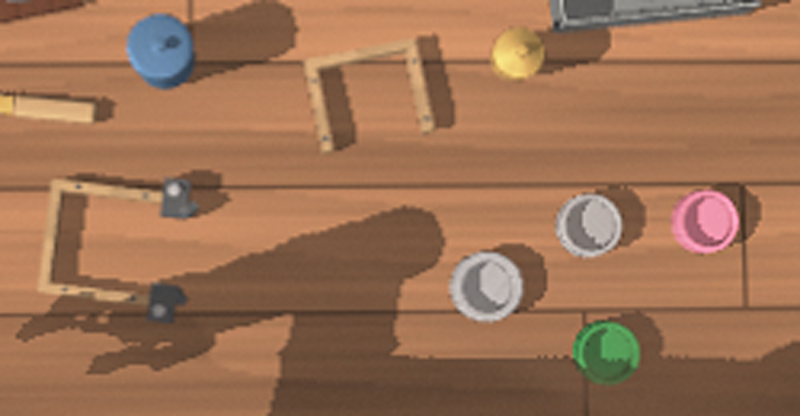

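```bash
cat >> h.py <<'E'
from scipy.optimize import least_squares
def fit(c,loc,px,x0):
    loc=np.array(loc,float);px=np.array(px,float)
    def W(p):
        s,co=np.sin(p[2]),np.cos(p[2]);return np.c_[p[0]+co*loc[:,0]-s*loc[:,1],p[1]+s*loc[:,0]+co*loc[:,1],loc[:,2]]
    r=least_squares(lambda p:(w2p(c,W(p))-px).ravel(),x0)
    return r.x,r.fun.reshape(-1,2)
E
python3 - <<'E'
from h import *
c=get_calibration('top')
f=lambda l:[[x/3.2+165-.35,y/3.2+135-.35] for x,y in l]
# gauge: +y local = image bottom? entry dir +Y world => local y = -X world (image down)
p,r=fit(c,[[.162,-.067,.025],[.162,.067,.025],[.15,-.055,.025],[.15,.055,.025]],f([(54,179),(39,291),(66,194),(53,284)]),[.48,.1,1.6])
print('gauge',p,np.degrees(p[2]),r.round(1))
p,r=fit(c,[[.062,.067,.025],[.062,-.067,.025],[-.05,.067,.025],[-.05,-.067,.025],[-.05,.055,.025],[-.05,-.055,.025]],f([(304,62),(413,39),(321,150),(435,128),(332,149),(422,131)]),[.67,-.1,0])
print('rej',p,np.degrees(p[2]),r.round(1))
w=p2w(c,f([(487,286),(590,225)]),.03);print(w)
# diameters
print(p2w(c,f([(451,286),(523,286),(557,225),(623,225)]),.03))
E
```

```text
gauge [0.4800682  0.09666881 1.43388488] 82.1555517415599 [[ 0.6  0.3]
 [ 0.3  0.6]
 [-0.5 -0.9]
 [-0.5  0. ]]
rej [ 0.66154136 -0.12191991  0.19441939] 11.139410689770703 [[-0.3 -0.8]
 [ 0.1 -0.5]
 [ 0.4  0.5]
 [-0.6  0.4]
 [ 0.   0.2]
 [ 0.4  0.1]]
[[ 0.43989202 -0.25724755  0.03      ]
 [ 0.51036586 -0.38062102  0.03      ]]
[[ 0.44029854 -0.21491073  0.03      ]
 [ 0.43946881 -0.29969527  0.03      ]
 [ 0.51070203 -0.34136442  0.03      ]
 [ 0.51002271 -0.42001266  0.03      ]]
```

Call:
{"method": "carry_out", "body": {
  "increments": [
    [0,0,0,-6.7,0],
    [0,0,0,-6.7,0],
    [0,0,0,-6.7,0],
    [0,0,0,-6.7,0],
    [1.4,3.6,-0.3,0,0],
    [1.4,3.6,-0.3,0,0],
    [1.4,3.6,-0.3,0,0],
    [1.4,3.6,-0.3,0,0],
    [1.4,3.6,-0.3,0,0],
    [1.4,3.6,-0.3,0,0],
    [1.4,3.6,-0.3,0,0],
    [1.4,3.6,-0.3,0,0]
  ],
  "squeeze": 20
}}

```text
t: 1.1
eef_pos: [0.3938, 0.2678, 0.2722]
tool_rot: [3.141, 0.001, -0.001]
ft_force: [0.5, -0.1, -0.8]
gripper_width: -0.0
```

Call:
{"method": "carry_out", "body": {
  "increments": [
    [1.4,3.6,-0.3,0,0],
    [1.4,3.6,-0.3,0,0],
    [1.4,3.6,-0.3,0,0],
    [1.4,3.6,-0.3,0,0],
    [1.4,3.6,-0.3,0,0],
    [0,0,0,0,0],
    [0,0,0,0,0]
  ]
}}

```text
t: 1.68
eef_pos: [0.464, 0.088, 0.287]
tool_rot: [3.142, -0.007, -0.001]
ft_force: [0.4, 1.0, -0.6]
gripper_width: 0.0002
```

```bash
python3 - <<'E'
from h import *
s=bot.get_state();print(s['t'],s['eef_pos'],s['tool_rot'],s['joint_positions'],s['ft_force'],s['gripper_width'],bot.tips_ahead)
c=get_calibration('wrist');im=camera('wrist');np.save('w1.npy',c,allow_pickle=True);cv2.imwrite('pics/w1.png',im[:,:,::-1]);print(c,p2w(c,[[256,192]],0))
E
```

```text
1.6833 [0.46397059 0.08796063 0.28702887] [ 3.14157711e+00 -7.03647976e-03 -9.36083679e-04] [ 5.32377500e-01  9.28847267e-02 -2.84141233e-01 -3.19544097e-04
 -1.19428699e+00  1.03405682e+00] [ 0.37413983  1.03873487 -0.63664753] 0.00022761456731511988 0.017
{'fovy': 62.661182994087554, 'cx': 257.22726045292677, 'cy': 191.2873354621333, 'k1': -0.06914300447076163, 'view': array([[-4.91826849e-03, -9.99987744e-01, -5.67533412e-04,
         9.00289128e-02],
       [ 9.64355092e-01, -4.59286030e-03, -2.64571657e-01,
        -4.01110649e-01],
       [ 2.64565808e-01, -1.84853818e-03,  9.64365862e-01,
        -5.37350731e-01],
       [ 0.00000000e+00,  0.00000000e+00,  0.00000000e+00,
         1.00000000e+00]])} [[0.4153617  0.08965107 0.        ]]
```

View pics/w1.png

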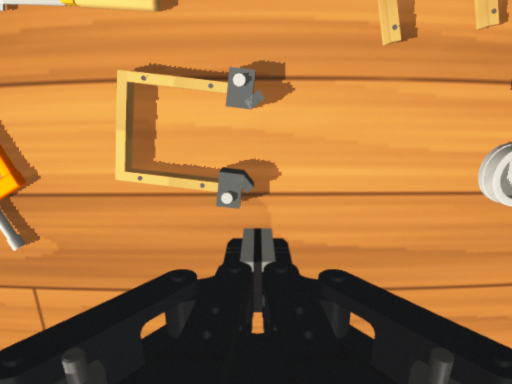

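```bash
python3 - <<'E'
from h import *
im=cv2.imread('pics/w1.png')
cv2.imwrite('pics/w1a.png',cv2.resize(im[55:220,105:275],None,fx=3.6,fy=3.6,interpolation=cv2.INTER_CUBIC)[:600])
E
```

```text
(no output)
```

View pics/w1a.png

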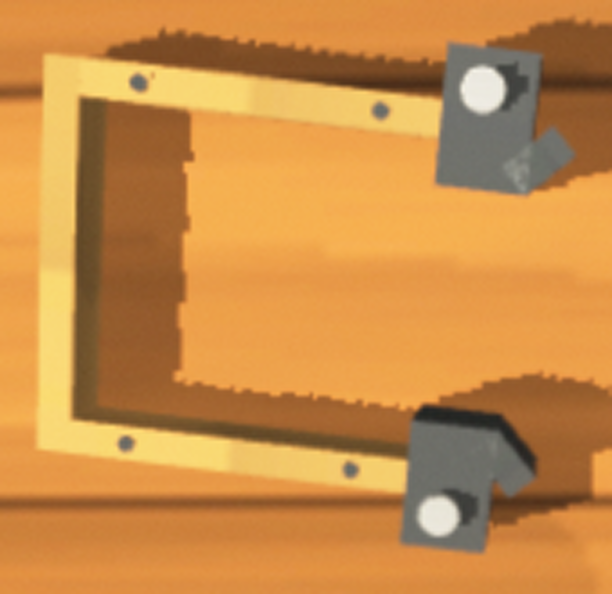

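```bash
python3 - <<'E'
from h import *
c=np.load('w1.npy',allow_pickle=True).item()
f=lambda l:[[x/3.6+105-.36,y/3.6+55-.36] for x,y in l]
L=[[.03,-.085,.03],[0,-.085,.03],[.03,-.0395,.03],[0,-.0395,.03],[.03,.0395,.03],[0,.0395,.03],[.03,.085,.03],[0,.085,.03],[.162,-.067,.025],[.162,.067,.025],[.15,-.055,.025],[.15,.055,.025]]
P=f([(450,43),(541,54),(436,185),(529,195),(414,421),(499,429),(402,545),(485,553),(45,54),(38,448),(80,97),(73,417)])
p,r=fit(c,L,P,[.48,.1,1.43]);print(p,np.degrees(p[2]),r.round(1).tolist())
E
```

```text
[0.48568996 0.09987425 1.44300126] 82.67788210248149 [[-0.0, -0.9], [0.7, -0.7], [-0.1, 0.0], [-0.6, 0.4], [-0.3, -0.2], [0.2, 0.5], [-0.2, 0.1], [0.1, 0.6], [0.2, -0.2], [0.3, 0.3], [0.0, -0.5], [-0.1, 0.8]]
```

Call:
{"method": "carry_out", "body": {
  "increments": [
    [-0.7,3.8,0,0,0],
    [-0.7,3.8,0,0,0],
    [-0.7,3.8,0,0,0],
    [-0.7,3.8,0,0,0],
    [-0.7,3.8,0,0,0],
    [-0.7,3.8,0,0,0],
    [-0.7,3.8,0,0,0],
    [-0.7,3.8,0,0,0],
    [-0.7,3.8,0,0,0],
    [0,0,0,0,0],
    [0,0,0,0,0]
  ]
}}

```text
t: 2.65
eef_pos: [0.4006, -0.2526, 0.2866]
tool_rot: [-3.141, 0.003, 0.002]
ft_force: [0.4, -0.2, -0.2]
gripper_width: -0.0003
```

```bash
python3 - <<'E'
from h import *
s=bot.get_state();print(s['t'],s['eef_pos'],s['tool_rot'],s['joint_velocities'])
c=get_calibration('wrist');im=camera('wrist');np.save('w2.npy',c,allow_pickle=True);cv2.imwrite('pics/w2.png',im[:,:,::-1])
E
```

```text
2.65 [ 0.4005633  -0.25255419  0.28664421] [-3.14096669e+00  3.24477088e-03  1.88580481e-03] [ 0.05220655 -0.01580722 -0.01112345 -0.00582588  0.0005075  -0.00849191]
```

View pics/w2.png

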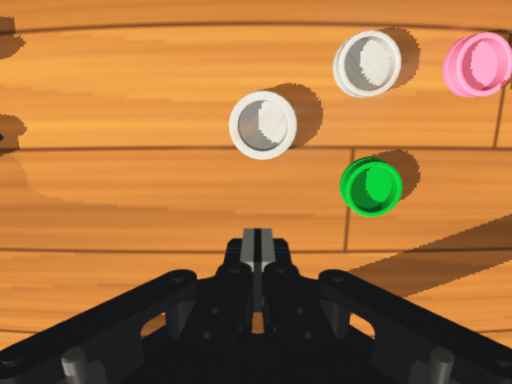

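```bash
python3 - <<'E'
from h import *
c=np.load('w2.npy',allow_pickle=True).item()
im=cv2.imread('pics/w2.png')
cv2.imwrite('pics/w2a.png',cv2.resize(im[20:170,215:415],None,fx=3.9,fy=3.9,interpolation=cv2.INTER_CUBIC))
print(p2w(c,[[263.5,124.5],[229.5,125],[297,125],[370,63]],.03).round(4))
E
```

```text
[[ 0.4435 -0.2602  0.03  ]
 [ 0.4431 -0.2197  0.03  ]
 [ 0.4429 -0.3001  0.03  ]
 [ 0.5139 -0.3826  0.03  ]]
```

View pics/w2a.png

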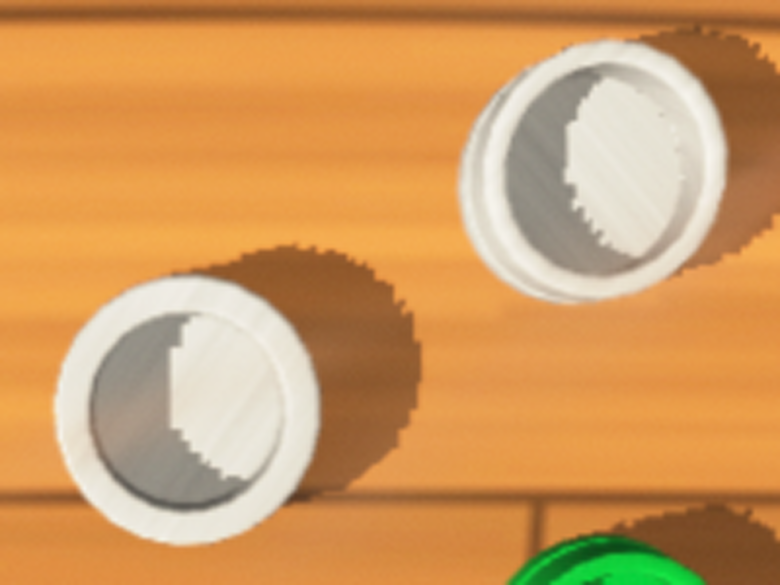

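Call:
{"method": "carry_out", "body": {
  "increments": [
    [2.1,0.4,2,0,0],
    [2.1,0.4,3,0,0],
    [0,0,3.8,0,0],
    [0,0,3.8,0,0],
    [0,0,3.8,0,0],
    [0,0,2.4,0,0],
    [0,0,1.2,0,0],
    [0,0,0,0,0]
  ]
}}

```text
t: 3.37
eef_pos: [0.4415, -0.2574, 0.0842]
tool_rot: [-3.139, -0.005, 0.011]
ft_force: [-0.2, -0.5, 0.2]
gripper_width: 0.0001
```

```bash
cat > look.py <<'E'
import sys
from h import *
n,cam=sys.argv[1],sys.argv[2]
s=bot.get_state();print(s['t'],s['eef_pos'].round(4),s['ft_force'].round(1))
c=get_calibration(cam);im=camera(cam);np.save(n+'.npy',c,allow_pickle=True)
im=im[:,:,::-1]
if len(sys.argv)>3:
    x0,x1,y0,y1=map(int,sys.argv[3:7]);f=min(800/(x1-x0),600/(y1-y0));im=cv2.resize(im[y0:y1,x0:x1],None,fx=f,fy=f,interpolation=cv2.INTER_CUBIC);print('scale',f)
cv2.imwrite(f'pics/{n}.png',im)
E
python3 look.py w3 wrist
```

```text
3.3667 [ 0.4415 -0.2574  0.0842] [-0.2 -0.5  0.2]
```

View pics/w3.png

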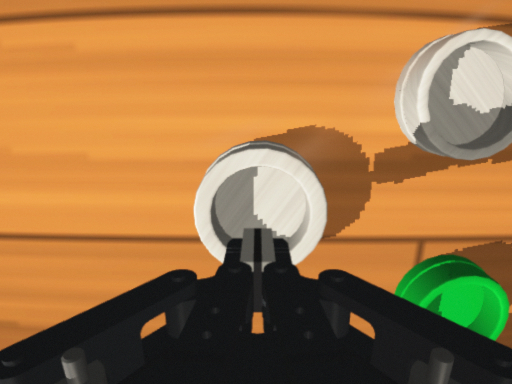

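The tips stand over the cap's bore, with the cap rim centred near (261,200). I'm lowering into it.

Call:
{"method": "carry_out", "body": {
  "increments": [
    [0,0,2,0,0],
    [0,0.2,1.5,0,0],
    [0,0,1,0,0],
    [0,0,0.5,0,0],
    [0,0,0,0,0],
    [0,0,0,0,0]
  ]
}}

```text
t: 3.92
eef_pos: [0.4435, -0.262, 0.0381]
tool_rot: [3.141, 0.001, 0.002]
ft_force: [0.4, 0.7, -0.1]
gripper_width: 0.0002
```

Call:
{"method": "carry_out", "body": {
  "increments": [
    [0,0,0.4,0,0],
    [0,-0.8,0,0,0],
    [0.1,-1,0,0,0],
    [0.2,-1.5,0,0,0],
    [0.2,-2,0,0,0],
    [0.2,-2,0,0,0],
    [0.2,-2,0,0,0],
    [0.2,-2,0,0,0]
  ]
}}

```text
t: 4.58
eef_pos: [0.4536, -0.1478, 0.0336]
tool_rot: [3.141, 0.0, 0.0]
ft_force: [-0.1, -1.7, -1.6]
gripper_width: 0.0005
```

Call:
{"method": "carry_out", "body": {
  "increments": [
    [0.2,-2,0,0,0],
    [0.3,-2,0,0,0],
    [0.3,-2,0,0,0],
    [0.3,-2,0,0,0],
    [0.3,-2,0,0,0],
    [0.3,-2,0,0,0],
    [0.3,-2,0,0,0],
    [0.3,-1.5,0,0,0],
    [0.2,-1,0,0,0],
    [0,-0.5,0,0,0],
    [0,0,0,0,0]
  ]
}}

```text
t: 5.5
eef_pos: [0.4788, 0.0218, 0.0335]
tool_rot: [-3.141, -0.002, -0.001]
ft_force: [0.5, 0.5, 0.4]
gripper_width: 0.0
```

```bash
python3 look.py w4 wrist; python3 look.py t4 top 165 345 135 260
```

```text
5.5 [0.4788 0.0218 0.0335] [0.5 0.5 0.4]
5.55 [0.4788 0.0213 0.0335] [-1.3 -0.1  0.5]
scale 4.444444444444445
```

View pics/w4.png

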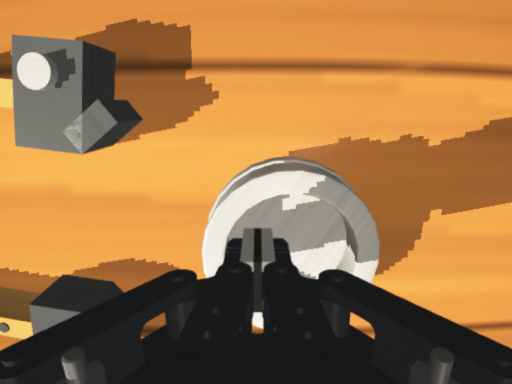

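View pics/t4.png

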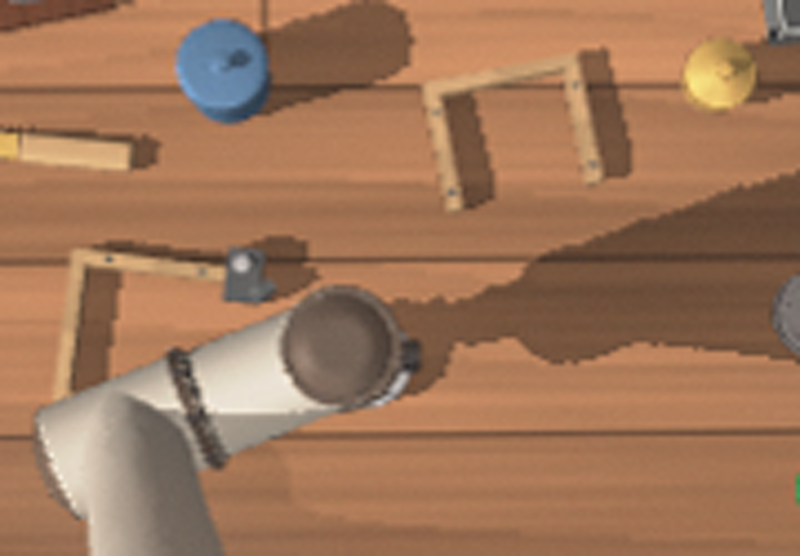

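```bash
python3 - <<'E'
from h import *
c=np.load('w4.npy',allow_pickle=True).item()
print(p2w(c,[[202,250],[379,252],[290,172]],.03).round(4))
E
```

```text
[[ 0.4817  0.0462  0.03  ]
 [ 0.4806 -0.0336  0.03  ]
 [ 0.5173  0.0079  0.03  ]]
```

Call:
{"method": "carry_out", "body": {
  "increments": [
    [0,-0.5,0,0,0],
    [0.1,-1,0,0,0],
    [0.1,-1,0,0,0],
    [0.1,-1,0,0,0],
    [0.1,-1,0,0,0],
    [0.1,-1,0,0,0],
    [0.1,-0.5,0,0,0],
    [0,-0.3,0,0,0]
  ]
}}

```text
t: 6.27
eef_pos: [0.485, 0.0851, 0.0333]
tool_rot: [-3.141, -0.002, -0.0]
ft_force: [-0.3, -1.5, 0.2]
gripper_width: 0.0001
```

Call:
{"method": "carry_out", "body": {
  "increments": [
    [0,-0.3,0,0,0],
    [0,-0.3,0,0,0]
  ]
}}

```text
t: 6.43
eef_pos: [0.4846, 0.09, 0.0333]
tool_rot: [3.141, -0.0, -0.0]
ft_force: [1.3, -2.6, 0.0]
gripper_width: -0.0002
```

Call:
{"method": "carry_out", "body": {
  "increments": [
    [0,-0.2,0,0,0],
    [0,-0.2,0,0,0]
  ]
}}

```text
t: 6.6
eef_pos: [0.4847, 0.0938, 0.0333]
tool_rot: [3.142, -0.001, -0.0]
ft_force: [0.5, -2.2, 0.4]
gripper_width: -0.0001
```

Call:
{"method": "carry_out", "body": {
  "increments": [
    [0,-0.2,0,0,0],
    [0,-0.2,0,0,0]
  ]
}}

```text
t: 6.77
eef_pos: [0.4847, 0.0978, 0.0333]
tool_rot: [3.142, -0.001, -0.0]
ft_force: [0.1, -2.5, 0.6]
gripper_width: 0.0
```

Call:
{"method": "carry_out", "body": {
  "increments": [
    [0,-0.2,0,0,0]
  ]
}}

```text
t: 6.85
eef_pos: [0.4847, 0.0999, 0.0333]
tool_rot: [3.142, -0.001, -0.0]
ft_force: [-0.2, -2.4, -0.7]
gripper_width: -0.0006
```

Call:
{"method": "carry_out", "body": {
  "increments": [
    [0,-0.2,0,0,0]
  ]
}}

```text
t: 6.93
eef_pos: [0.4848, 0.1019, 0.0333]
tool_rot: [3.142, -0.0, -0.0]
ft_force: [-0.7, -3.0, -0.6]
gripper_width: -0.0001
```

Call:
{"method": "carry_out", "body": {
  "increments": [
    [0,-0.2,0,0,0]
  ]
}}

```text
t: 7.02
eef_pos: [0.4846, 0.1038, 0.0333]
tool_rot: [3.141, -0.0, -0.001]
ft_force: [0.3, -5.8, -0.1]
gripper_width: -0.0
```

Call:
{"method": "carry_out", "body": {
  "increments": [
    [0,-0.1,0,0,0]
  ]
}}

```text
t: 7.1
eef_pos: [0.4844, 0.1043, 0.0333]
tool_rot: [3.14, 0.0, -0.002]
ft_force: [2.0, -7.7, 1.7]
gripper_width: -0.0002
```

```bash
python3 look.py w5 wrist
```

```text
7.1 [0.4844 0.1043 0.0333] [ 2.  -7.7  1.7]
```

View pics/w5.png

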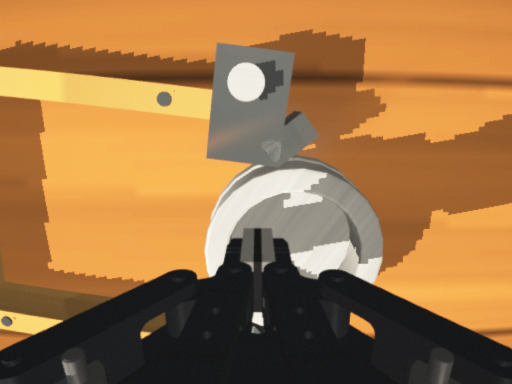

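Call:
{"method": "carry_out", "body": {
  "increments": [
    [0,-0.1,0,0,0]
  ]
}}

```text
t: 7.23
eef_pos: [0.4843, 0.1047, 0.0333]
tool_rot: [3.14, -0.0, -0.003]
ft_force: [1.8, -10.6, 1.4]
gripper_width: 0.0001
```

```bash
python3 - <<'E'
from h import *
c=np.load('w5.npy',allow_pickle=True).item()
w=p2w(c,[[206,250],[383,252],[293,168]],.03);print(w.round(4))
E
python3 look.py t5 top 165 265 165 250; python3 look.py w6 wrist; python3 look.py s6 side 180 310 110 210
```

```text
[[0.4875 0.1268 0.03  ]
 [0.4862 0.047  0.03  ]
 [0.5247 0.0891 0.03  ]]
7.2333 [0.4843 0.1047 0.0333] [  1.8 -10.6   1.4]
scale 7.0588235294117645
7.2833 [0.4843 0.1046 0.0333] [ 2.4 -8.   1.5]
7.3333 [0.4843 0.1046 0.0333] [ 1.7 -8.9  1.7]
scale 6.0
```

View pics/s6.png

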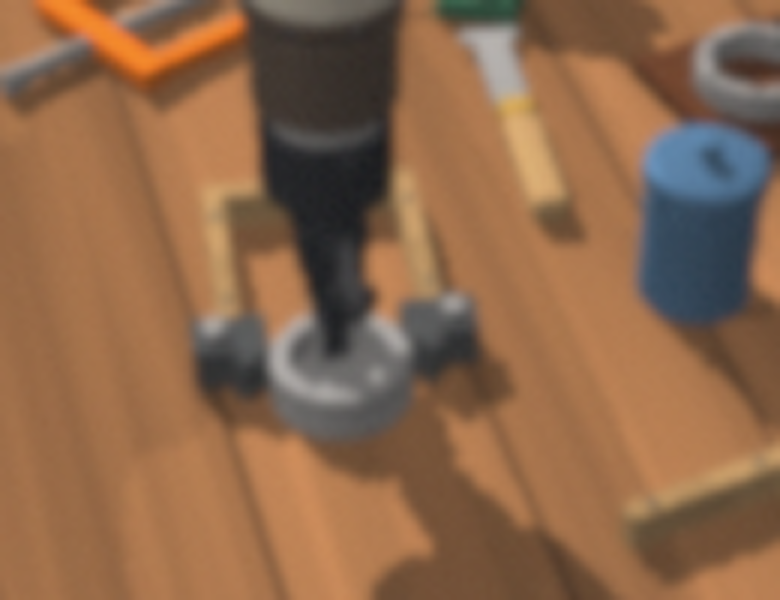

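Call:
{"method": "carry_out", "body": {
  "increments": [
    [0,1,0,0,0],
    [-0.2,1,0,0,0],
    [-0.2,0.8,0,0,0],
    [-0.1,0.8,0,0,0],
    [-0.2,1.2,0,0,0],
    [-0.2,1.5,0,0,0],
    [-0.2,1.8,0,0,0],
    [-0.2,1.8,0,0,0],
    [0,1.8,0,0,0],
    [0.3,1.8,0,0,0],
    [0.6,1.8,0,0,0],
    [0.8,1.8,0,0,0]
  ]
}}

```text
t: 8.38
eef_pos: [0.4877, -0.0664, 0.0334]
tool_rot: [-3.141, 0.001, 0.002]
ft_force: [-0.7, 2.2, 0.5]
gripper_width: -0.0003
```

Call:
{"method": "carry_out", "body": {
  "increments": [
    [0.9,1.7,0,0,0],
    [0.9,1.7,0,0,0],
    [0.9,1.7,0,0,0],
    [0.9,1.7,0,0,0],
    [0.9,1.7,0,0,0],
    [0.8,1,0,0,0],
    [0.5,0.5,0,0,0],
    [0,0,0,0,0]
  ]
}}

```text
t: 9.05
eef_pos: [0.547, -0.1665, 0.0331]
tool_rot: [3.141, -0.003, 0.0]
ft_force: [0.5, -0.1, -0.2]
gripper_width: 0.0003
```

```bash
python3 look.py w7 wrist;python3 look.py t7 top 205 365 135 255
```

```text
9.05 [ 0.547  -0.1665  0.0331] [ 0.5 -0.1 -0.2]
9.1 [ 0.5466 -0.1658  0.0331] [-0.6 -0.8 -1.1]
scale 5.0
```

View pics/w7.png

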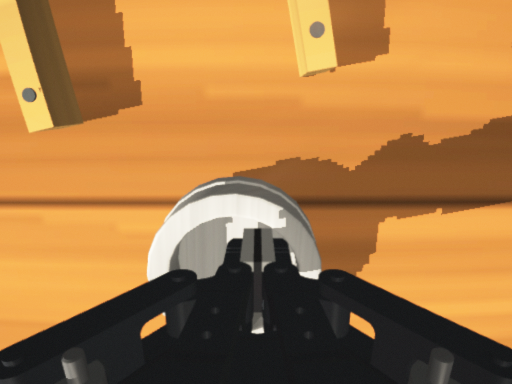

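View pics/t7.png

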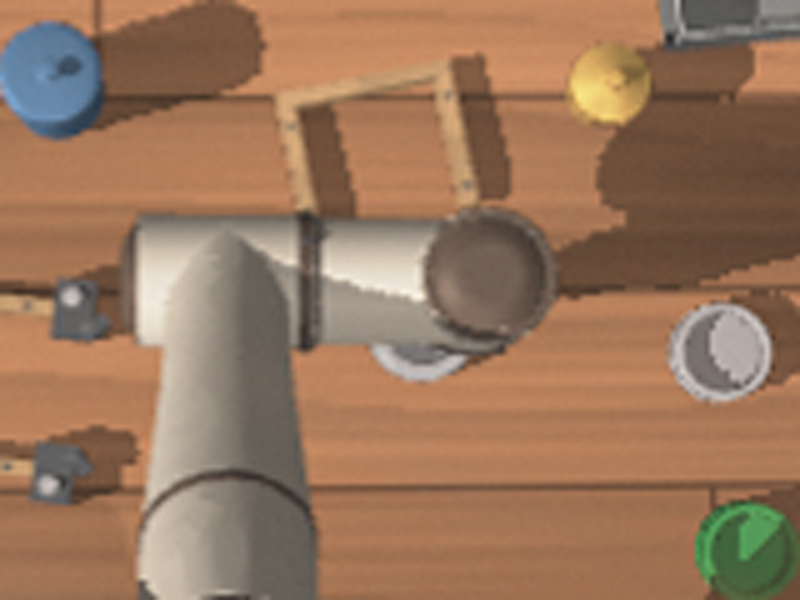

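```bash
python3 - <<'E'
from h import *
im=cv2.imread('pics/w7.png')
cv2.imwrite('pics/w7a.png',cv2.resize(im[0:145,0:350],None,fx=2.2,fy=2.2,interpolation=cv2.INTER_CUBIC))
E
```

```text
(no output)
```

View pics/w7a.png

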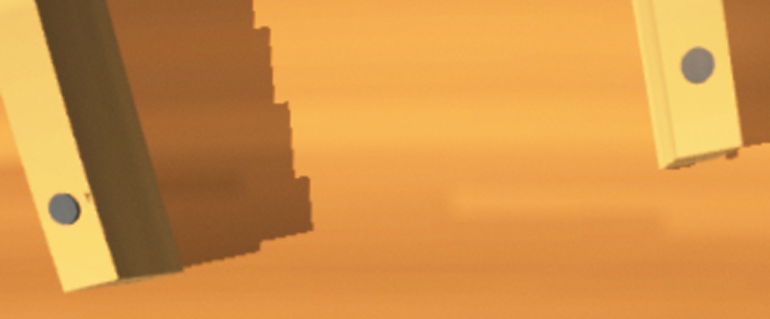

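```bash
python3 - <<'E'
from h import *
c=np.load('w7.npy',allow_pickle=True).item()
f=lambda l:[[x/2.2-.3,y/2.2-.3] for x,y in l]
L=[[-.05,.067,.025],[-.05,.055,.025],[-.05,-.055,.025],[-.05,-.067,.025]]
P=f([(65,291),(118,278),(675,160),(741,147)])
p,r=fit(c,L,P,[.66,-.12,.2]);print(p,np.degrees(p[2]),r.round(1).tolist())
print(p2w(c,[[148,255],[321,255],[236,190]],.03))
w=p2w(c,P+f([(37,0)]),.025);print(w);d=w[4]-w[1];print(np.degrees(np.arctan2(d[1],d[0])))
E
```

```text
[ 0.66431057 -0.12389631  0.18783503] 10.762154258477251 [[-1.2, 0.3], [-0.8, 0.4], [1.1, -0.3], [0.6, 0.0]]
[[ 0.54753802 -0.11751536  0.03      ]
 [ 0.54757511 -0.19549124  0.03      ]
 [ 0.57786165 -0.15798189  0.03      ]]
[[ 0.60280291 -0.06799806  0.025     ]
 [ 0.60506518 -0.07959146  0.025     ]
 [ 0.62533788 -0.18680644  0.025     ]
 [ 0.6277129  -0.19881634  0.025     ]
 [ 0.65604068 -0.07020539  0.025     ]]
10.43296337341591
```

Call:
{"method": "carry_out", "body": {
  "increments": [
    [0.8,-1,0,0,0],
    [1,-1,0,0,0],
    [1.2,-0.3,0,0,0],
    [1.4,-0.3,0,0,0],
    [1.4,-0.3,0,0,0],
    [1.4,-0.3,0,0,0],
    [1.4,-0.3,0,0,0],
    [1.2,-0.2,0,0,0],
    [1,-0.2,0,0,0],
    [0.6,-0.1,0,0,0],
    [0.4,-0.1,0,0,0],
    [0,0,0,0,0]
  ]
}}

```text
t: 10.15
eef_pos: [0.6655, -0.123, 0.0331]
tool_rot: [-3.142, -0.002, -0.001]
ft_force: [-0.1, -0.4, 0.2]
gripper_width: -0.0
```

```bash
python3 look.py w8 wrist
```

```text
10.15 [ 0.6655 -0.123   0.0331] [-0.1 -0.4  0.2]
```

View pics/w8.png

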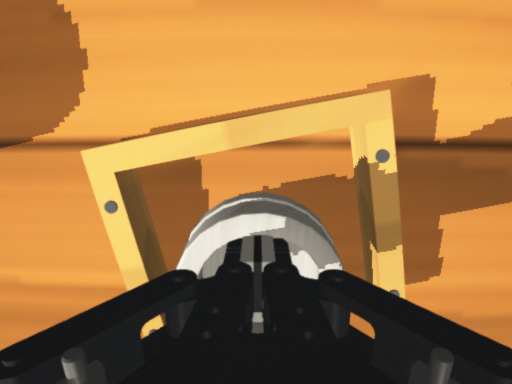

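```bash
python3 - <<'E'
from h import *
c=np.load('w8.npy',allow_pickle=True).item()
L=[[.062,.067,.025],[.062,-.067,.025],[.05,.055,.025]]
p,r=fit(c,L,[(82,152),(390,91),(115,172)],[.66,-.12,.2]);print(p,np.degrees(p[2]),r.round(1).tolist())
print(p2w(c,[[262,213],[176,275],[343,272]],.03),p2w(c,[[262,195]],0))
E
```

```text
[ 0.66380812 -0.12424761  0.18842439] 10.795922294021729 [[-1.1, -0.4], [1.5, -0.3], [-0.5, 1.0]]
[[ 0.68608868 -0.12540838  0.03      ]
 [ 0.65584319 -0.08604869  0.03      ]
 [ 0.65746737 -0.16268165  0.03      ]] [[ 0.68556529 -0.12582695  0.        ]]
```

Call:
{"method": "carry_out", "body": {
  "increments": [
    [0.4,0,0,0,0],
    [0.6,-0.1,0,0,0],
    [0.5,-0.1,0,0,0],
    [0.4,-0.1,0,0,0],
    [0.3,-0.1,0,0,0],
    [0.2,0,0,0,0],
    [0,0,0,0,0]
  ]
}}

```text
t: 10.78
eef_pos: [0.6894, -0.1201, 0.0332]
tool_rot: [3.142, 0.0, 0.001]
ft_force: [-0.7, -0.1, 0.4]
gripper_width: -0.0002
```

```bash
python3 look.py w9 wrist
```

```text
10.7833 [ 0.6894 -0.1201  0.0332] [-0.7 -0.1  0.4]
```

View pics/w9.png

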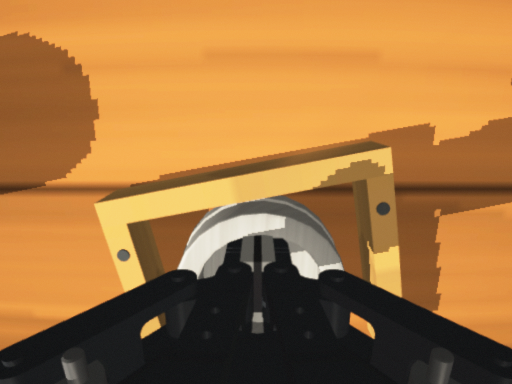

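Call:
{"method": "carry_out", "body": {
  "increments": [
    [0.2,0,0,0,0],
    [0.1,0,0,0,0]
  ]
}}

```text
t: 11.0
eef_pos: [0.6916, -0.1202, 0.0332]
tool_rot: [-3.142, 0.0, 0.001]
ft_force: [-2.3, -0.1, 0.4]
gripper_width: -0.0002
```

Call:
{"method": "carry_out", "body": {
  "increments": [
    [-1.0,0,0,0,0],
    [-0.6,0,0,0,0],
    [0,0,-1,0,0],
    [0,0,-3,0,0],
    [0,0,-4,0,0],
    [0,0,-4,0,0],
    [-1,1,-4,0,0],
    [-2,2,-4,0,0],
    [-2,3,-4,0,0],
    [0,0,0,0,0],
    [0,0,0,0,0]
  ]
}}

```text
t: 11.92
eef_pos: [0.6342, -0.1715, 0.2624]
tool_rot: [3.141, -0.003, 0.014]
ft_force: [-0.2, 0.2, -1.2]
gripper_width: -0.0002
```

```bash
python3 look.py w10 wrist; python3 look.py t10 top 205 365 135 255
```

```text
11.9167 [ 0.6342 -0.1715  0.2624] [-0.2  0.2 -1.2]
11.9667 [ 0.6337 -0.1706  0.2596] [ 0.2 -0.1 -0.3]
scale 5.0
```

View pics/w10.png

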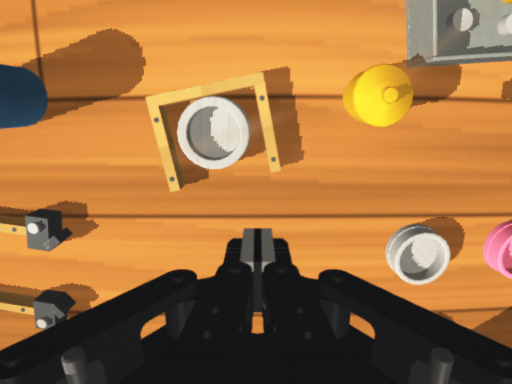

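View pics/t10.png

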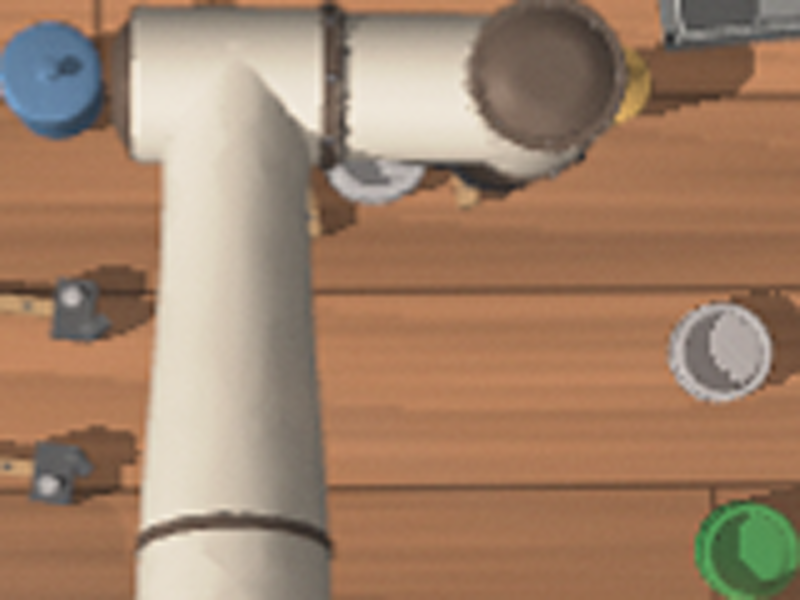

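```bash
python3 - <<'E'
from h import *
im=cv2.imread('pics/w10.png')
cv2.imwrite('pics/w10a.png',cv2.resize(im[65:200,130:300],None,fx=4,fy=4,interpolation=cv2.INTER_CUBIC))
cv2.imwrite('pics/w10b.png',cv2.resize(im[210:300,370:470],None,fx=5,fy=5,interpolation=cv2.INTER_CUBIC))
E
```

```text
(no output)
```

View pics/w10a.png

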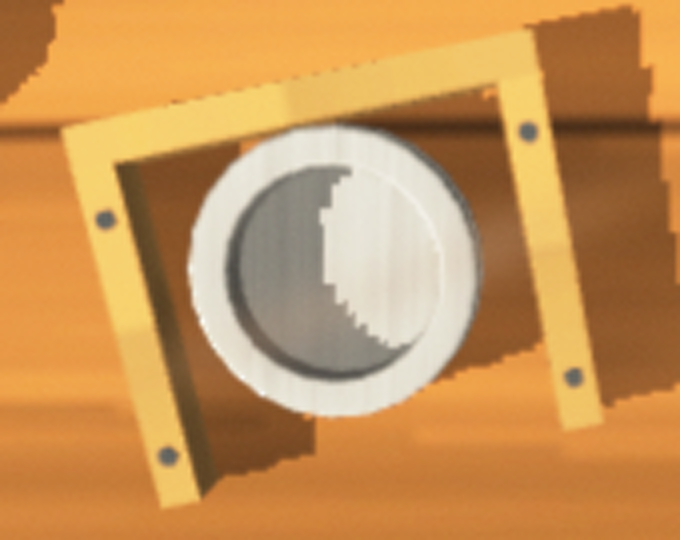

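View pics/w10b.png

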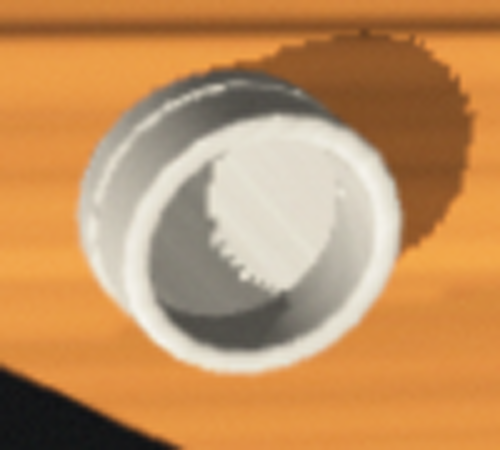

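```bash
python3 - <<'E'
from h import *
c=np.load('w10.npy',allow_pickle=True).item()
f=lambda l:[[x/4+130-.4,y/4+65-.4] for x,y in l]
L=[[.062,.067,.025],[.062,-.067,.025],[-.05,.067,.025],[-.05,.055,.025],[-.05,-.055,.025],[-.05,-.067,.025]]
p,r=fit(c,L,f([(63,131),(533,30),(163,509),(200,498),(564,431),(602,420)]),[.66,-.12,.2]);print(p,np.degrees(p[2]),r.round(1).tolist())
w=p2w(c,f([(334.5,270)]),.03)[0];d=w[:2]-p[:2];s,k=np.sin(p[2]),np.cos(p[2]);print(w,'local',k*d[0]+s*d[1],-s*d[0]+k*d[1])
print(p2w(c,[[263/5+370,243/5+210]],.03))
E
```

```text
[ 0.66422334 -0.12395008  0.19108725] 10.948492878242439 [[-0.4, -0.6], [-0.3, -0.5], [-0.1, -0.2], [0.3, 0.7], [-0.1, -0.0], [0.5, 0.8]]
[ 0.67279604 -0.12253555  0.03      ] local 0.008685318778791851 -0.00023939812978237478
[[ 0.51465779 -0.38261349  0.03      ]]
```

Call:
{"method": "carry_out", "body": {
  "increments": [
    [-2,3.5,0,0,0],
    [-2,3.5,0,0,0],
    [-2,3.5,0,0,0],
    [-2,3.5,0,0,0],
    [-2,3.5,1,0,0],
    [-1.7,3.5,2,0,0],
    [0,0,3.5,0,0],
    [0,0,3.5,0,0],
    [0,0,3.5,0,0],
    [0,0,3,0,0],
    [0,0,0,0,0],
    [0,0,0,0,0]
  ]
}}

```text
t: 13.02
eef_pos: [0.5165, -0.3777, 0.0909]
tool_rot: [-3.14, -0.002, 0.009]
ft_force: [-0.7, -0.2, 1.0]
gripper_width: -0.0002
```

```bash
python3 look.py w11 wrist
```

```text
13.0167 [ 0.5165 -0.3777  0.0909] [-0.7 -0.2  1. ]
```

View pics/w11.png

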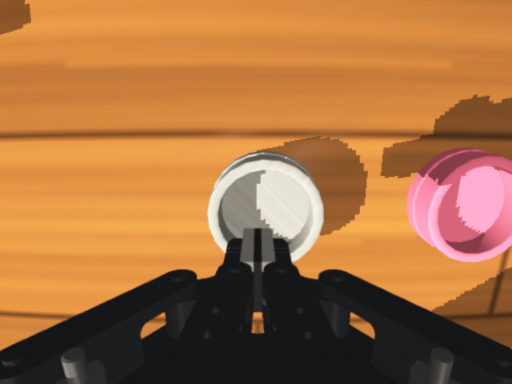

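Call:
{"method": "carry_out", "body": {
  "increments": [
    [0,0.2,2.5,0,0],
    [0,0.2,1.5,0,0],
    [0,0,1,0,0],
    [0,0,0.6,0,0],
    [0,0,0,0,0],
    [0,0,0,0,0]
  ]
}}

```text
t: 13.57
eef_pos: [0.5181, -0.3828, 0.0388]
tool_rot: [3.14, 0.001, 0.003]
ft_force: [-0.2, 0.6, -0.3]
gripper_width: 0.0
```

Call:
{"method": "carry_out", "body": {
  "increments": [
    [0,0,0.1,0,0],
    [0,-0.8,0,0,0],
    [-0.2,-1,0,0,0],
    [-0.4,-1.5,0,0,0],
    [-0.5,-2,0,0,0],
    [-0.5,-2.3,0,0,0],
    [-0.5,-2.3,0,0,0],
    [-0.5,-2.3,0,0,0],
    [-0.5,-2.3,0,0,0],
    [-0.5,-2.3,0,0,0],
    [-0.5,-2.3,0,0,0],
    [-0.5,-2.3,0,0,0]
  ]
}}

```text
t: 14.57
eef_pos: [0.4712, -0.1672, 0.0373]
tool_rot: [3.141, 0.001, 0.003]
ft_force: [0.4, -2.0, -0.7]
gripper_width: -0.0002
```

Call:
{"method": "carry_out", "body": {
  "increments": [
    [-0.2,-2.2,0.2,0,0],
    [0,-2.2,0.1,0,0],
    [0.1,-2.2,0,0,0],
    [0.2,-2.2,0,0,0],
    [0.3,-2.2,0,0,0],
    [0.3,-2.2,0,0,0],
    [0.3,-2,0,0,0],
    [0.2,-1.5,0,0,0],
    [0.1,-1,0,0,0],
    [0.1,-0.5,0,0,0],
    [0,0,0,0,0]
  ]
}}

```text
t: 15.48
eef_pos: [0.4852, 0.0144, 0.0352]
tool_rot: [3.141, 0.005, 0.002]
ft_force: [-1.1, -2.9, 9.2]
gripper_width: -0.0001
```

```bash
python3 look.py w12 wrist
```

```text
15.4833 [0.4852 0.0144 0.0352] [-1.1 -2.9  9.2]
```

View pics/w12.png

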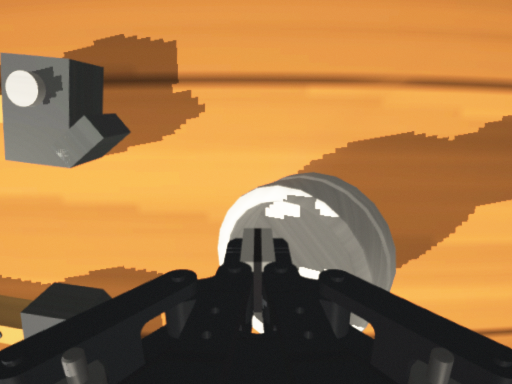

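```bash
python3 look.py s12 side 190 310 120 210; python3 -c "
import cv2
im=cv2.imread('pics/w12.png');cv2.imwrite('pics/w12a.png',cv2.resize(im[150:340,190:420],None,fx=3.4,fy=3.1,interpolation=cv2.INTER_CUBIC))"
```

```text
15.5333 [0.4853 0.0142 0.0352] [-1.7 -2.7  8.9]
scale 6.666666666666667
```

View pics/s12.png

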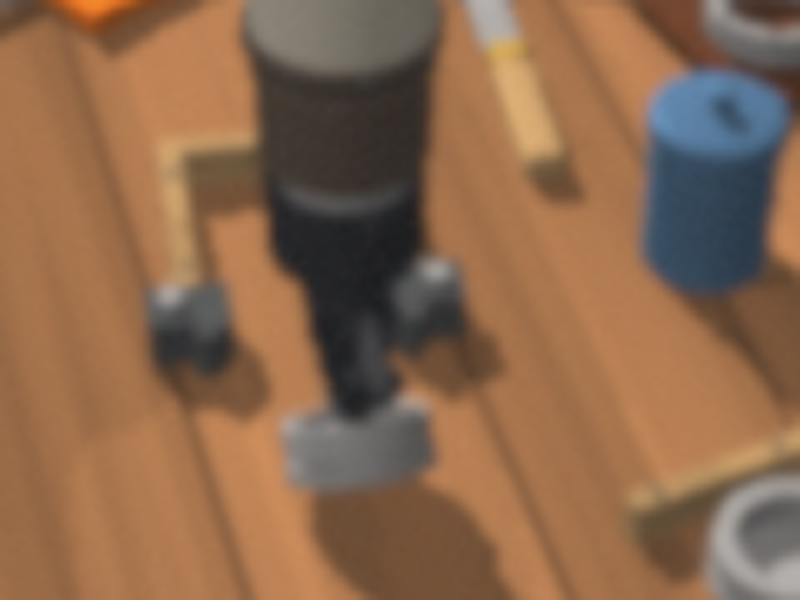

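View pics/w12a.png

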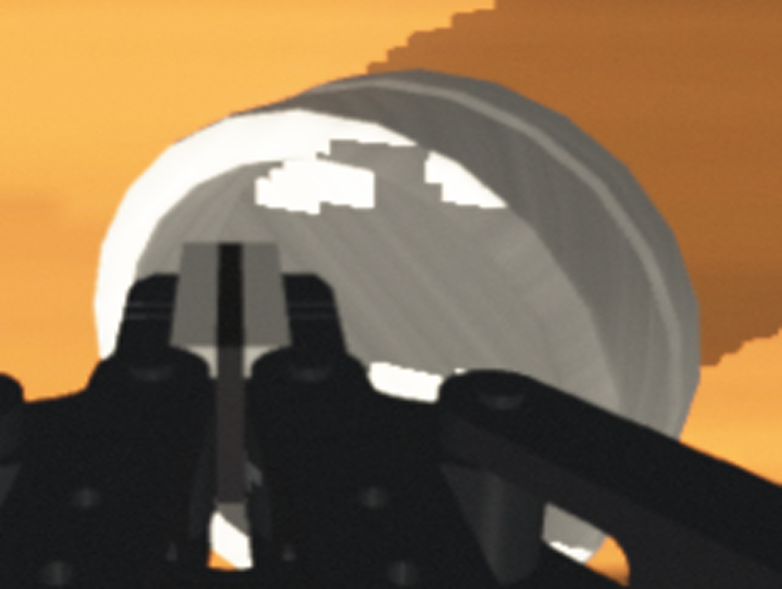

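The cap is tipped: its leading edge is on the bench, its rear edge is up, and it's wedged on the tool, with Fz at 9 N. I'm backing the tool off gently so it settles flat.

Call:
{"method": "carry_out", "body": {
  "increments": [
    [0,0.2,0,0,0],
    [0,0.2,0,0,0],
    [0,0.2,0,0,0]
  ]
}}

```text
t: 15.83
eef_pos: [0.4854, 0.0076, 0.0351]
tool_rot: [3.141, 0.002, 0.003]
ft_force: [-0.6, -4.7, 7.9]
gripper_width: 0.0
```

```bash
python3 look.py s13 side 190 310 120 210
```

```text
15.8333 [0.4854 0.0076 0.0351] [-0.6 -4.7  7.9]
scale 6.666666666666667
```

View pics/s13.png

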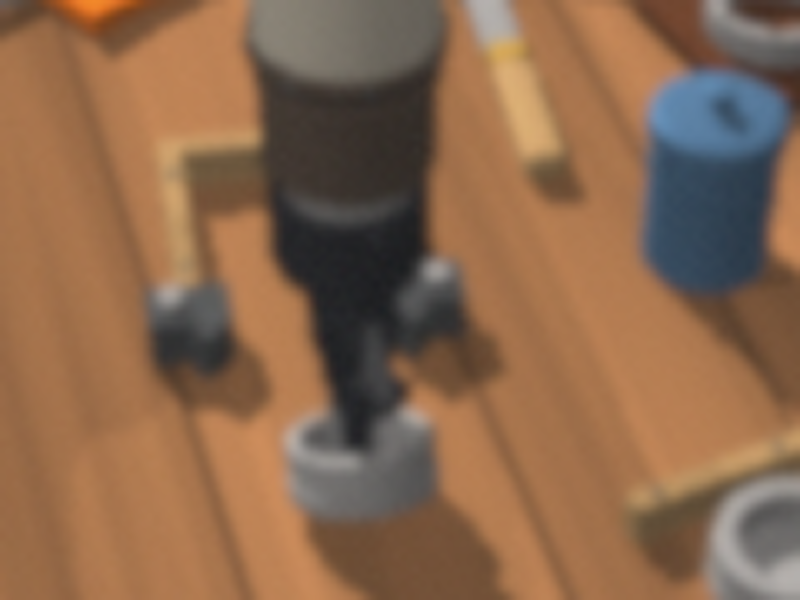

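Tilt is decreasing; continuing.

Call:
{"method": "carry_out", "body": {
  "increments": [
    [0,0.2,0,0,0],
    [0,0.2,0,0,0],
    [0,0.2,0,0,0],
    [0,0.2,0,0,0]
  ]
}}

```text
t: 16.22
eef_pos: [0.4847, -0.0007, 0.0345]
tool_rot: [3.141, 0.001, 0.001]
ft_force: [-0.6, -0.8, 0.1]
gripper_width: -0.0
```

Call:
{"method": "carry_out", "body": {
  "increments": [
    [0,0.2,0,0,0],
    [0,0.2,0,0,0],
    [0,0,0,0,0]
  ]
}}

```text
t: 16.47
eef_pos: [0.4851, -0.0044, 0.0336]
tool_rot: [-3.141, -0.0, -0.0]
ft_force: [0.4, 1.1, -0.2]
gripper_width: -0.0002
```

```bash
python3 look.py s14 side 190 310 120 210;python3 look.py w14 wrist
```

```text
16.4667 [ 0.4851 -0.0044  0.0336] [ 0.4  1.1 -0.2]
scale 6.666666666666667
16.5167 [ 0.4852 -0.0044  0.0335] [-0.3 -0.5 -0.4]
```

View pics/s14.png

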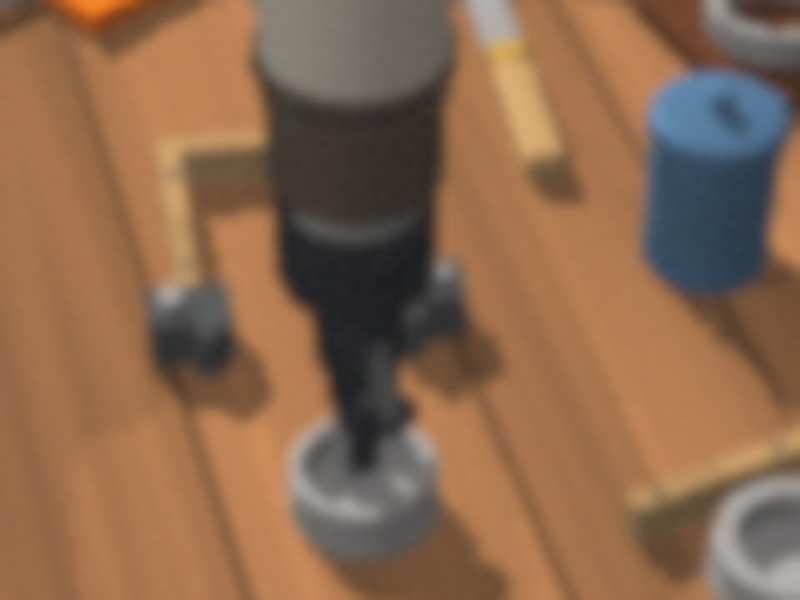

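View pics/w14.png

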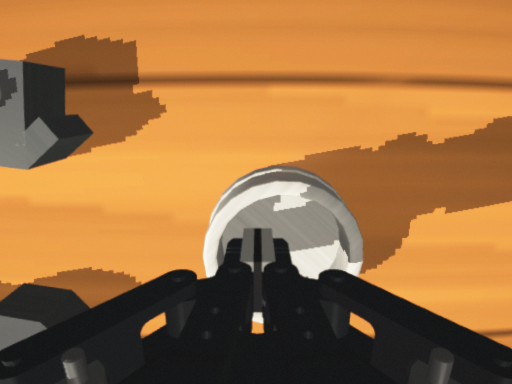

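Call:
{"method": "carry_out", "body": {
  "increments": [
    [0,0,0.2,0,0],
    [-0.4,0,0.15,0,0],
    [-0.3,0,0,0,0],
    [0,-0.4,0,0,0],
    [0,-0.7,0,0,0],
    [0,-0.8,0,0,0],
    [0,-0.8,0,0,0],
    [0.1,-0.8,0,0,0],
    [0.1,-0.8,0,0,0]
  ]
}}

```text
t: 17.32
eef_pos: [0.4802, 0.0394, 0.03]
tool_rot: [3.141, 0.001, -0.001]
ft_force: [0.3, -2.4, -1.5]
gripper_width: -0.0001
```

```bash
python3 look.py w15 wrist
```

```text
17.3167 [0.4802 0.0394 0.03  ] [ 0.3 -2.4 -1.5]
```

View pics/w15.png

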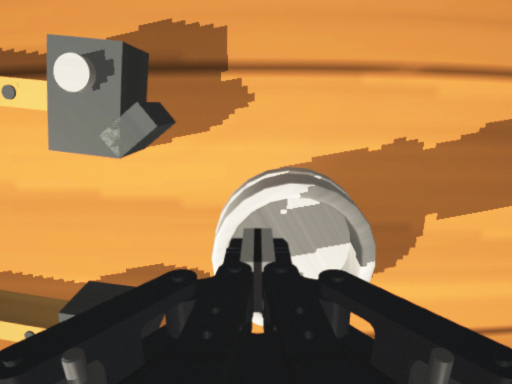

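Call:
{"method": "carry_out", "body": {
  "increments": [
    [0.1,-0.8,0,0,0],
    [0.1,-0.8,0,0,0],
    [0.1,-0.8,0,0,0],
    [0.1,-0.8,0,0,0],
    [0.1,-0.6,0,0,0],
    [0.1,-0.5,0,0,0]
  ]
}}

```text
t: 17.87
eef_pos: [0.4862, 0.0821, 0.0301]
tool_rot: [3.141, 0.001, -0.001]
ft_force: [-0.9, -4.3, 2.8]
gripper_width: -0.0002
```

Call:
{"method": "carry_out", "body": {
  "increments": [
    [0.1,-0.4,0,0,0],
    [0,-0.4,0,0,0],
    [0.1,-0.4,0,0,0]
  ]
}}

```text
t: 18.12
eef_pos: [0.4881, 0.0936, 0.0301]
tool_rot: [3.141, -0.0, -0.001]
ft_force: [0.1, -3.6, 2.8]
gripper_width: 0.0
```

```bash
python3 look.py w16 wrist
```

```text
18.1167 [0.4881 0.0936 0.0301] [ 0.1 -3.6  2.8]
```

View pics/w16.png

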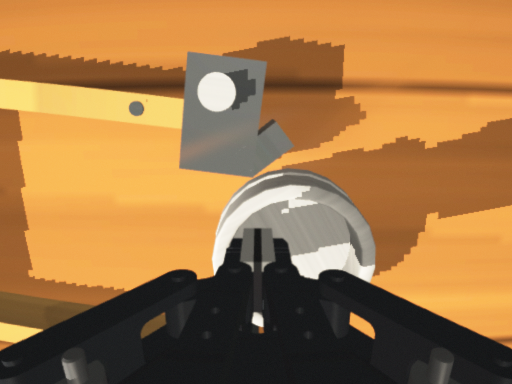

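```bash
python3 look.py s16 side 190 310 120 210
```

```text
18.1667 [0.4886 0.0943 0.0301] [-1.1 -1.8  1.8]
scale 6.666666666666667
```

View pics/s16.png

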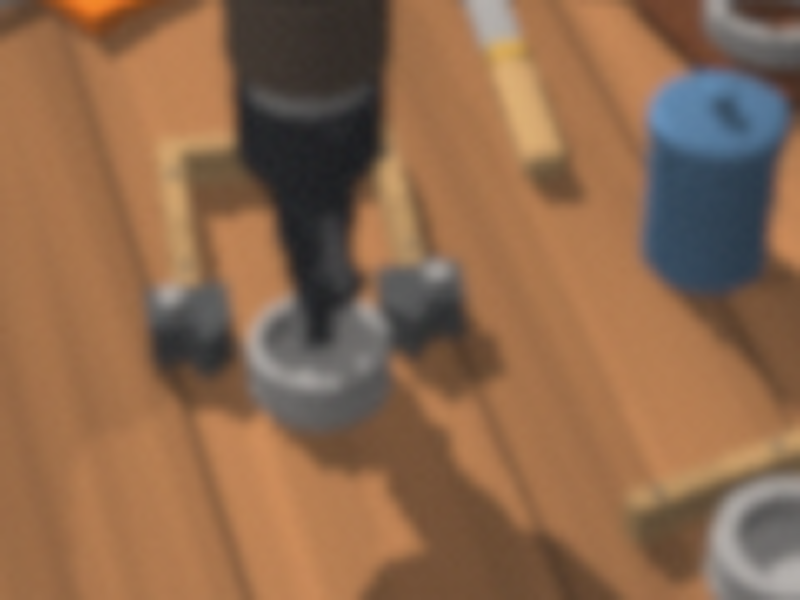

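Call:
{"method": "carry_out", "body": {
  "increments": [
    [0,-0.4,0,0,0],
    [0,-0.4,0,0,0],
    [0,-0.4,0,0,0]
  ]
}}

```text
t: 18.47
eef_pos: [0.4883, 0.1057, 0.03]
tool_rot: [3.142, -0.0, 0.0]
ft_force: [-0.0, -3.2, 0.8]
gripper_width: -0.0002
```

Call:
{"method": "carry_out", "body": {
  "increments": [
    [0,-0.4,0,0,0],
    [0,-0.4,0,0,0]
  ]
}}

```text
t: 18.63
eef_pos: [0.4882, 0.1138, 0.03]
tool_rot: [3.142, -0.0, -0.0]
ft_force: [-0.2, -4.0, 1.3]
gripper_width: -0.0002
```

Call:
{"method": "carry_out", "body": {
  "increments": [
    [0.1,-0.4,0,0,0],
    [0,-0.4,0,0,0]
  ]
}}

```text
t: 18.8
eef_pos: [0.4892, 0.1218, 0.03]
tool_rot: [3.141, -0.0, -0.0]
ft_force: [-0.1, -3.4, 0.6]
gripper_width: 0.0001
```

```bash
python3 look.py w17 wrist
```

```text
18.8 [0.4892 0.1218 0.03  ] [-0.1 -3.4  0.6]
```

View pics/w17.png

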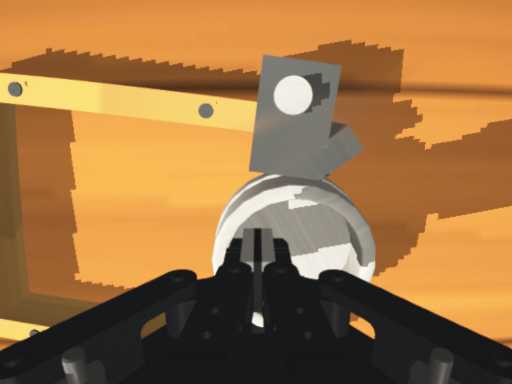

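Call:
{"method": "carry_out", "body": {
  "increments": [
    [0,-0.4,0,0,0],
    [0.1,-0.4,0,0,0],
    [0,-0.4,0,0,0],
    [0.1,-0.4,0,0,0]
  ]
}}

```text
t: 19.18
eef_pos: [0.491, 0.1376, 0.03]
tool_rot: [3.141, -0.0, -0.001]
ft_force: [-1.0, -2.4, 2.4]
gripper_width: -0.0004
```

Call:
{"method": "carry_out", "body": {
  "increments": [
    [0,-0.4,0,0,0],
    [0.1,-0.5,0,0,0],
    [0,-0.5,0,0,0],
    [0.1,-0.5,0,0,0]
  ]
}}

```text
t: 19.52
eef_pos: [0.4932, 0.1569, 0.03]
tool_rot: [3.141, -0.0, -0.0]
ft_force: [-0.8, -3.6, 1.7]
gripper_width: 0.0003
```

Call:
{"method": "carry_out", "body": {
  "increments": [
    [0.1,-0.6,0,0,0],
    [0.1,-0.6,0,0,0],
    [0,-0.6,0,0,0],
    [0.1,-0.6,0,0,0]
  ]
}}

```text
t: 19.85
eef_pos: [0.4962, 0.1811, 0.03]
tool_rot: [3.141, 0.0, -0.0]
ft_force: [-0.9, -3.6, 2.0]
gripper_width: -0.0001
```

```bash
python3 look.py w18 wrist
```

```text
19.85 [0.4962 0.1811 0.03  ] [-0.9 -3.6  2. ]
```

View pics/w18.png

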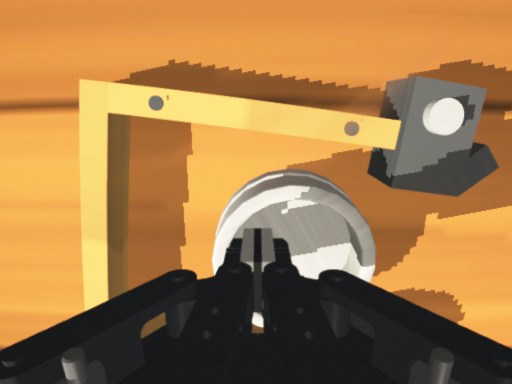

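Call:
{"method": "carry_out", "body": {
  "increments": [
    [0.1,-0.6,0,0,0],
    [0.1,-0.6,0,0,0],
    [0.1,-0.6,0,0,0],
    [0,-0.5,0,0,0],
    [0,-0.3,0,0,0],
    [0,0,0,0,0],
    [0,1,0,0,0],
    [0,0.5,0,0,0],
    [0,0,0,0,0],
    [0,0,-1,0,0],
    [0,0,-1.5,0,0],
    [0,0,-3,0,0]
  ]
}}

```text
t: 20.9
eef_pos: [0.4978, 0.1902, 0.0836]
tool_rot: [3.138, -0.002, -0.008]
ft_force: [1.2, 0.8, -0.8]
gripper_width: -0.0001
```

Call:
{"method": "carry_out", "body": {
  "increments": [
    [0,0,-4,0,0],
    [0,0,-4,0,0],
    [0,0,-4,0,0],
    [-1,0,-4,0,0],
    [-3,2,-3,0,0],
    [-2,3,0,0,0],
    [0,0,0,0,0],
    [0,0,0,0,0]
  ]
}}

```text
t: 21.57
eef_pos: [0.4417, 0.1427, 0.2734]
tool_rot: [-3.139, 0.001, -0.004]
ft_force: [0.3, 0.4, 1.1]
gripper_width: 0.0
```

```bash
python3 look.py w19 wrist; python3 look.py s19 side; python3 look.py t19 top
```

```text
21.5667 [0.4417 0.1427 0.2734] [0.3 0.4 1.1]
21.6167 [0.4424 0.1433 0.2728] [ 1.  -0.4  0.2]
21.6667 [0.4428 0.1437 0.2722] [-0.4  0.5  0.1]
```

View pics/w19.png

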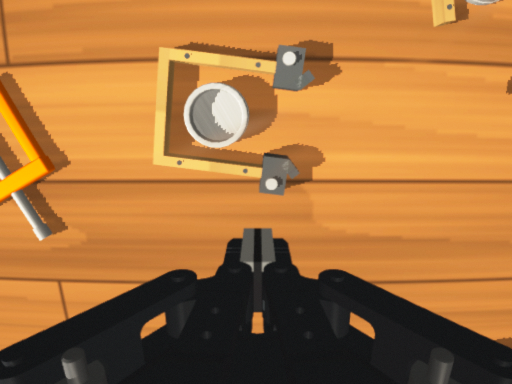

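View pics/s19.png

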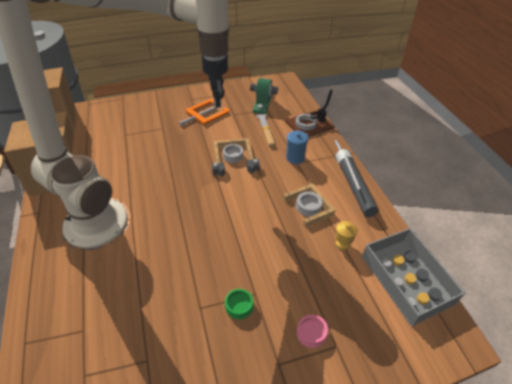

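View pics/t19.png

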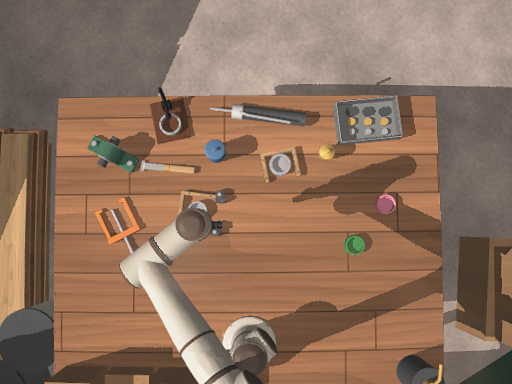

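```bash
python3 - <<'E'
from h import *
c=np.load('w19.npy',allow_pickle=True).item()
p=[.4857,.0999,1.443]
w=p2w(c,[[216,114.5],[184,114],[248,114]],.03);print(w)
d=w[0,:2]-p[:2];s,k=np.sin(p[2]),np.cos(p[2]);print('gauge local',k*d[0]+s*d[1],-s*d[0]+k*d[1])
ct=get_calibration('top');print(p2w(ct,[[280.5,163.5]],.03))
E
```

```text
[[0.49784083 0.19003781 0.03      ]
 [0.49867456 0.22679881 0.03      ]
 [0.49825395 0.15345902 0.03      ]]
gauge local 0.09095008300859102 -0.0005538678672027605
[[ 0.66913    -0.12366326  0.03      ]]
```

Cap 2's centre is at local x = 91 mm, within 1 mm of the pass-pen centre. Cap 1 is wholly inside the reject pen. Nothing is touching the robot, so I'm handing in.

```bash
python3 -c "
from workcell import order
print(order.finish_job())"
```

```text
the job is handed in; nothing more can be done
None
```

Both caps have been gauged and put away, one at a time, and the job is handed in at about 21.7 s of the 64 s allowed. One thing did not go as asked: the second cap tipped up briefly while I was dragging it.

- **First cap (nearer the gauge):** It stopped in the gauge mouth at roughly the point given for an 84 mm cap. The force rose from about 2.5 N to about 10 N, so I did not push further. I drew it back and slid it into the reject pen. The wrist picture put its centre about 8 mm past the pen's centre, against the end rail and wholly inside. The final top picture still shows it in the pen.
- **Second cap:** It went through the gap at about 3–4 N. The last wrist picture put its centre at x = 91 mm, y = -0.6 mm in the gauge frame, within about 1 mm of the pass-pen centre and wholly inside.
- **What went wrong:** Before it reached the gauge, the second cap's rear edge rose off the bench during the drag, with about 9 N pressing down from the tool. I probably caused it by lowering the tool while it was dragging. I backed the tool off until the side view showed the cap flat, then set the tool deeper and dragged more slowly. It stayed flat in the pictures after that.

In the last pictures the other bench items, including the green and pink look-alikes, looked to be where they started. I judged that by eye and did not measure it. The gripper was clear of everything when I handed in.

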